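# Turn the stub axle until its keys drop into the differential

### The job

The stub axle stands in the differential's output bore but its keys are not lined up with the keyways, so its flange sits proud. Turn it until the keys find their keyways and it drops fully home, with the flange flush on the differential's face, then let go. Leave the other things on the bench where they are.

Things in the scene. Friction and masses are not known exactly. Their poses are not given: they have to be found in the camera images.
- diff: Aluminium differential fixed to the bench on a steel base plate (170 x 150 mm), output bore upwards. Top face: 130 mm square, 110 mm high. Origin: on the bench, on the bore's axis; z up. Pinion nose reaches 133 mm out along +y, 10 to 90 mm high. Two red paint marks on the top face, 16 x 10 mm, 46 to 62 mm from the axis at +x and -x, show where the keyways are.
- bore (a point): Centre of the bore's mouth, level with the differential's top face (110 mm above the bench); axes as the differential's. The bore is 56 mm wide and 30 mm deep, down to the ledge.
- ledge (a point): Centre of the flat annular ledge inside the bore, 30 mm below its mouth; below it a throat 32 mm wide. Two opposite keyways, each 13 mm wide and open at the top, cut ledge and throat along the differential's +x and -x. Hidden under the axle's flange.
- stub_axle: Loose steel stub axle, about 0.7 kg, upright in the bore. Origin: centre of its flange's underside; z up. Flange 84 mm wide, 10 mm thick, with two yellow paint marks (20 x 10 mm) on top at +x and -x, in line with the keys. Starts 20 mm above the differential's face, keys on the ledge. Turns freely either way, held only by its weight and the loose bore (1 mm play all round).
- hub (a point): Centre of the top of the axle's plain round hub, 55 mm above the flange's underside. Hub: 40 mm in diameter, 45 mm tall, standing on the flange; hold and turn the axle by it.
- keys (a point): On the axle's axis, level with the keys' lower ends, 50 mm below the flange's underside. Two opposite keys at the axle's +x and -x, 9 mm wide, 25 mm tall, out to 24 mm from the axis; shaft 30 mm in diameter, ending 40 mm lower. With yellow marks in line with red ones (either half turn, within about 5 degrees) the axle is free to go down 20 mm, until its flange lies on the face.
- socket_case: Bystander: green open case of sockets, 120 x 170 mm, 34 mm tall, origin under its centre.
- coilover: Bystander: purple coil-over damper lying down, about 250 mm long along its x and 60 mm tall; origin on the bench below its middle.
- wrench: Bystander: steel wrench lying flat along its x.
- grease_tub: Bystander: white tub with a red lid, 76 mm wide, 65 mm tall, origin under its centre.
Things that resemble listed ones, but are neither listed nor needed, are in the scene too. Of the things that look like the stub_axle, the smallest one is meant.

How it is judged:
By the outcome, as a careful person would: the job done as asked, in the order asked, and still so for the second after the job is handed in, with the robot touching nothing.
It also fails if it takes over 32 s, if anything falls off the work surface, if the arm or the gripper's body presses on something with over 40 N, if the wrist force passes 120 N, or if a joint passes its speed limit or range.

### The arm

A 6-joint arm with a two-finger parallel gripper is mounted at the origin on the work surface. World frame = base frame: x ahead of the robot, y to its left, z up, the work surface at z = 0. Lengths are in m, angles in rad, forces in N, time in s.
With the tool pointing down it reaches from about 0.425 to 0.925 m from the base axis. Payload 12.5 kg.
Tool frame: the origin (TCP) lies between the finger pads; the fingertips stand 8 mm ahead of it and the grasp point (between the pads) lies 11 mm behind it; z points along the fingers, x is the direction in which the jaws open and shut, and the axes are right-handed (so a half turn about z gives the same grasp; the last joint's range is limited). The gripper opens to 85 mm and grips with 20 to 120 N. Pads are 22 mm wide; open, the fingers measure 114 mm over their backs; the gripper's body (76 mm by 85 mm) begins 54 mm behind the grasp point. The pads swing forward as they close: fully open they stand 13 mm farther back than shut.
Start: joints at [1.026, 0.491, 1.559, -0, 1.092, -0.106], TCP at [0.266, 0.566, 0.239] pointing down, gripper open.
Joint ranges: [-3.1, 3.1], [-0.84, 2.19], [0.05, 2.79], [-1.13, 4.28], [0.06, 2.93], [-2.69, 2.69]. Speed limits (rad/s): [2.22, 2.22, 2.79, 3.14, 3.14, 3.14].

### API

Orientations are given as a unit quaternion [x, y, z, w].
In Python, from plant import bot, grab_frame, get_calibration gives the robot as it stands.
- The arm moves only by the tool step_arm, never from a script. Its argument "plan" is a list that holds one entry, the list of rows, each a list of 5 numbers: the shift along the tool's x, y, z in units of 30 mm (1.0 is 30 mm), then the turn about the tool's z in units of 5 degrees (1.0 is 5 degrees), then the gripper command: -1 is shut, 1 is fully open, values between are in proportion. A call has 1 to 12 rows; each row shifts and turns the pose as measured when the row begins, along the tool's axes as they then stand; what a row does not reach is not made up. A row lasts 1/12 s, in which the tool goes at most 41.7 mm and 7.16 degrees, less where a joint would pass 70% of its speed; a pose out of reach is approached as far as the arm can. A call is refused whole if a number of a shift passes 1 or a number of a turn 1, either way. A call with a gripper value outside its range is refused whole. The fingers move at their own pace and stop on an object; "force" is the grip in N (left out, the last holds). Time passes only in rows, so rows that do not move let the fingers close. It gives the time, the measured TCP pose, the force and the opening at its end, in the units of the state.
- bot.get_state(): the state, without advancing time (a new reading comes with each control period).
- grab_frame(name): name is "scene" or "top"; returns (picture, depth): 420x560x3 uint8, red, green, blue; 420x560 float32, m along the optical axis (not along the pixel's ray), 0 where there is no reading.
- get_calibration(name): a dict with "K" (3x3 intrinsics, pixels), "dist" ([k1, k2, p1, p2, k3] as OpenCV has them; the pictures are not rectified), "rvec" (rotation vector, rad) and "tvec" (3), from world to camera coordinates, as OpenCV has them. Camera axes: x right, y down, z forward; pixel columns grow to the right and rows downward; lengths in m; the calibration is good to about 2 mm. A picture is of the moment at which its call begins. get_calibration takes no time and is no camera call.
- bot.job_done(): hands the job in, once; it reports no verdict.
The state is a dict: "clock": time; "joint_pos": joint angles; "joint_vel": joint speeds; "effort": joint torques, N m; "ee_pos": TCP position; "tool_rot": TCP orientation; "ft_force": force on the tool from outside, world axes, zero at the start; "moment": the same for the moment, N m; "width": opening from 0.0 (shut) to 1.0 (fully open).
Only numpy, scipy, OpenCV 4.12 (cv2) and the standard library are available. Lean on these libraries where they do the work, as an engineer would, in place of code of your own. Each camera call takes 0.05 s, during which the arm holds its last target.

## Working session

There is one attempt and no reset: what is moved stays moved. The work goes in short steps, Python scripts to look and compute and a tool call to move; the robot and the scene stay as the last step left them, time stands still between calls to the robot, and variables do not carry over. Pictures are saved under pics/ and viewed, and the job is handed in when it is done.

Besides the shell and the picture viewer there is one more tool, called after "Call:" by a JSON object that holds its "name" and its "arguments". step_arm: Moves the arm, as the interface text tells. Its arguments: {"type":"object","properties":{"plan":{"type":"array"},"force":{"type":"number"}},"required":["plan"]}

```bash
mkdir -p pics; ls; cat > h.py <<'E'
from plant import bot, grab_frame, get_calibration
import numpy as np, cv2
def cal(n):
    c=get_calibration(n); K=np.array(c["K"],float).reshape(3,3); d=np.array(c["dist"],float)
    R=cv2.Rodrigues(np.array(c["rvec"],float))[0]; t=np.array(c["tvec"],float).ravel()
    return K,d,R,t
def onplane(n,uv,z):
    K,d,R,t=cal(n)
    p=cv2.undistortPoints(np.array(uv,float).reshape(-1,1,2),K,d).reshape(-1,2)
    r=np.c_[p,np.ones(len(p))]@R; C=-R.T@t
    return C+r*((z-C[2])/r[:,2])[:,None]
def cloud(n,uv,D):
    K,d,R,t=cal(n)
    uv=np.array(uv,float).reshape(-1,2)
    p=cv2.undistortPoints(uv.reshape(-1,1,2),K,d).reshape(-1,2)
    z=D[uv[:,1].astype(int),uv[:,0].astype(int)]
    return (np.c_[p,np.ones(len(p))]*z[:,None]-t)@R
def proj(n,P):
    K,d,R,t=cal(n)
    return cv2.projectPoints(np.array(P,float).reshape(-1,3),cv2.Rodrigues(R)[0],t,K,d)[0].reshape(-1,2)
E
python3 - <<'E'
from h import *
for n in("scene","top"):
    p,D=grab_frame(n); cv2.imwrite(f"pics/{n}0.png",p[...,::-1]); np.savez(f"pics/{n}0.npz",p=p,D=D)
    K,d,R,t=cal(n); print(n,K[0,0],-R.T@t)
print(bot.get_state())
E
```

```text
pics
scene 488.7858871895654 [ 1.05253723 -0.50369183  0.95120005]
top 442.62335549018485 [ 0.38645034 -0.00629316  1.30654353]
{'clock': 0.1, 'joint_pos': array([ 1.02638821e+00,  4.91469046e-01,  1.55939023e+00, -2.13503813e-06,
        1.09173281e+00, -1.05584585e-01]), 'joint_vel': array([-0.00085471, -0.00083111, -0.00176771,  0.00029801, -0.00057084,
       -0.00054473]), 'effort': array([ 2.35483392e-03, -6.19450378e+01, -2.62024355e+01, -8.31698912e-05,
        2.92981764e-03, -4.18700381e-06]), 'ee_pos': array([0.26541339, 0.5656236 , 0.23880437]), 'tool_rot': array([ 8.44059686e-01,  5.36249006e-01, -4.47262051e-04,  2.22876487e-04]), 'ft_force': array([ 0.19338561, -0.43509224,  0.09939596]), 'moment': array([-0.01253204,  0.02660777, -0.02822277]), 'width': 1.0001072933107258}
```

View pics/scene0.png

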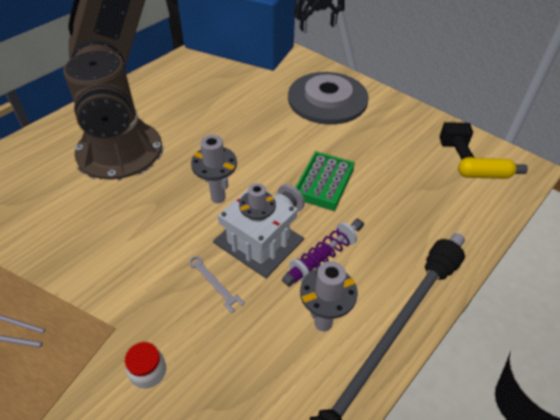

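View pics/top0.png

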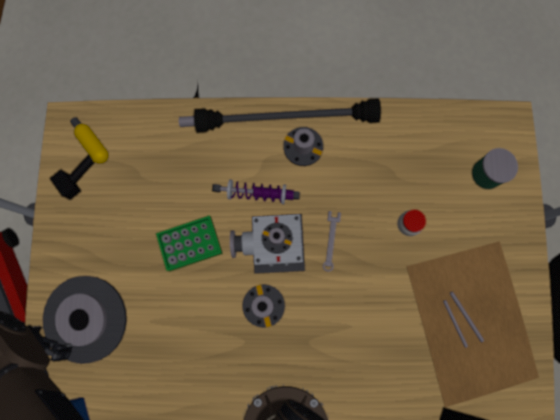

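The scene view shows the differential at about (258,215) with the smallest axle in it. Two larger axles stand free at (214,165) and (329,295). In the top view the differential is at (277,240), with its nose to the left (+y). I'll enlarge that area and measure.

```bash
python3 - <<'E'
from h import *
a=np.load("pics/top0.npz");b=np.load("pics/scene0.npz")
A=cv2.resize(a['p'][200:280,225:325,::-1],(400*1,320),interpolation=cv2.INTER_CUBIC)
B=cv2.resize(b['p'][170:275,205:310,::-1],(400,400),interpolation=cv2.INTER_CUBIC)
o=np.zeros((400,800,3),np.uint8);o[:320,:400]=A;o[:,400:]=B
cv2.imwrite("pics/crop0.png",o)
for n,f,box in(("top",a,(225,325,200,280)),("scene",b,(205,310,170,275))):
    p,D=f['p'],f['D'];hsv=cv2.cvtColor(p,cv2.COLOR_RGB2HSV)
    m=np.zeros(D.shape,bool);m[box[2]:box[3],box[0]:box[1]]=1
    H,S,V=cv2.split(hsv)
    for nm,mk in(("yel",(H>14)&(H<32)&(S>170)),("red",((H<8)|(H>172))&(S>130))):
        k,l,st,c=cv2.connectedComponentsWithStats((mk&m).astype(np.uint8))
        for i in range(1,k):
            if st[i,4]>=6:
                vs,us=np.where(l==i);P=cloud(n,np.c_[us,vs],D)
                print(n,nm,st[i,4],c[i].round(1),np.median(P,0).round(4), onplane(n,c[i],.14 if nm=='yel' else .11).round(4))
E
```

```text
top yel 19 [265.5 232.9] [0.5439 0.0532 0.1417] [[0.5441 0.0543 0.14  ]]
top yel 23 [287.5 241.8] [ 0.5201 -0.0056  0.1427] [[ 0.5207 -0.0044  0.14  ]]
top red 7 [275.7 219.6] [0.5862 0.0275 0.1127] [[0.5852 0.0284 0.11  ]]
top red 7 [277.6 258.3] [0.4794 0.0211 0.1156] [[0.4792 0.0223 0.11  ]]
scene yel 20 [269.4 198.4] [0.5449 0.0524 0.1406] [[0.5451 0.0531 0.14  ]]
scene yel 28 [244.5 207.1] [ 0.5222 -0.0038  0.1409] [[ 0.5218 -0.0039  0.14  ]]
scene red 8 [275.8 222.9] [0.5892 0.0264 0.1119] [[0.5874 0.0277 0.11  ]]
```

View pics/crop0.png

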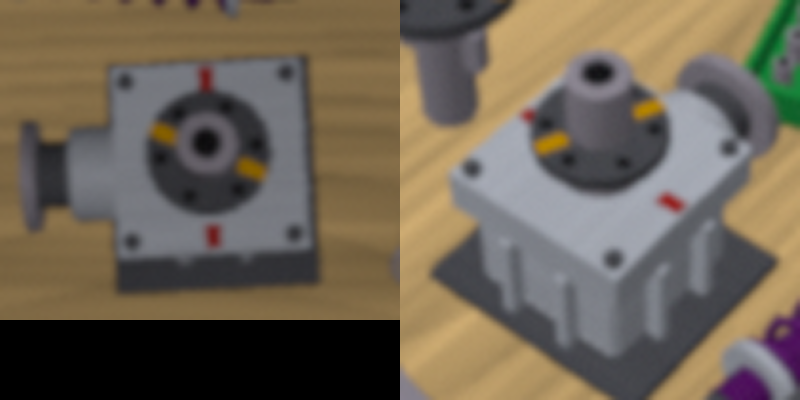

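The crop shows red marks at top-view (275.7,219.6) and (277.6,258.3), and yellow marks at (265.5,232.9) and (287.5,241.8). The red axis is at about 3° and the yellow axis at about 68°, so the axle needs about 65° clockwise. Next I'll triangulate the marks and check the hub height and the neighbours' heights.

```bash
python3 - <<'E'
from h import *
a=np.load("pics/top0.npz");b=np.load("pics/scene0.npz")
def tri(u,v):
    Ps=[];q=[]
    for n,w in(("top",u),("scene",v)):
        K,d,R,t=cal(n);Ps.append(np.c_[R,t]);q.append(cv2.undistortPoints(np.array(w,float).reshape(1,1,2),K,d).reshape(2,1))
    X=cv2.triangulatePoints(*Ps,*q);return (X[:3]/X[3]).ravel().round(4)
print(tri((265.5,232.9),(269.4,198.4)),tri((287.5,241.8),(244.5,207.1)),tri((275.7,219.6),(275.8,222.9)))
for n,f in(("top",a),("scene",b)):
    v,u=np.mgrid[0:420,0:560];uv=np.c_[u.ravel(),v.ravel()];P=cloud(n,uv,f['D']);ok=f['D'].ravel()>0
    def sel(m,s):
        Q=P[m&ok]; print(n,s,len(Q), np.median(Q,0).round(4) if len(Q) else '', (Q.min(0)+Q.max(0))[:2].round(4)/2 if len(Q) else '',np.percentile(Q[:,2],[50,98]).round(4) if len(Q) else '')
    r=np.hypot(P[:,0]-.5328,P[:,1]-.025)
    sel((r<.03)&(P[:,2]>.175),"hubtop")
    sel((abs(P[:,0]-.5328)<.12)&(abs(P[:,1]-.025)<.075)&(P[:,2]>.105)&(P[:,2]<.118),"face")
    sel((abs(P[:,0]-.36)<.08)&(abs(P[:,1]-.05)<.08)&(P[:,2]>.1),"axleA")
    sel((abs(P[:,0]-.75)<.1)&(abs(P[:,1]+.05)<.1)&(P[:,2]>.1),"axleB")
    if n=="top":
        m=((abs(P[:,0]-.5328)<.12)&(abs(P[:,1]-.025)<.09)&(P[:,2]>.104)&(P[:,2]<.122)&ok)
        print(cv2.minAreaRect((P[m][:,:2]*1000).astype(np.float32)))
E
```

```text
[0.5442 0.0543 0.1384] [ 0.5211 -0.0039  0.1394] [0.5859 0.0288 0.1075]
top hubtop 194 [0.5316 0.0238 0.1858] [0.53165 0.02385] [0.1858 0.1894]
top face 1479 [0.5232 0.022  0.1113] [0.53095 0.0235 ] [0.1113 0.1161]
top axleA 1460 [0.3541 0.0555 0.1372] [0.3536  0.05755] [0.1372 0.1999]
top axleB 1263 [ 0.7783 -0.044   0.138 ] [ 0.7896 -0.0446] [0.138  0.2001]
((532.0383911132812, 23.919078826904297), (130.66908264160156, 130.28147888183594), 3.3297603130340576)
scene hubtop 236 [0.5363 0.0216 0.1846] [0.53405 0.0236 ] [0.1846 0.1878]
scene face 1545 [ 0.5621 -0.0048  0.1099] [0.53435 0.0252 ] [0.1099 0.1139]
scene axleA 1534 [0.371  0.0444 0.1367] [0.35625 0.0579 ] [0.1367 0.1976]
scene axleB 2523 [ 0.8014 -0.0618  0.1366] [ 0.79095 -0.04715] [0.1366 0.1979]
```

The heights agree: face 0.110, yellow marks 0.139–0.141, hub top 0.185. The face square is 130 mm with a yaw of 3.3°. The axis is at (0.5328, 0.0243) and the axle yaw is about 68°. Moving above it now.

Call:
{"name": "step_arm", "arguments": {"plan": [[[-0.78, 0.98, 0, 0, 1], [-0.78, 0.98, 0, 0, 1], [-0.78, 0.98, 0, 0, 1], [-0.78, 0.98, 0, 0, 1], [-0.78, 0.98, 0, 0, 1], [-0.78, 0.98, 0, 0, 1], [-0.78, 0.98, 0, 0, 1], [-0.78, 0.98, 0, 0, 1], [-0.78, 0.98, 0, 0, 1], [-0.78, 0.98, 0, 0, 1], [-0.78, 0.98, 0, 0, 1], [-0.78, 0.98, 0, 0, 1]]], "force": 40}}

```text
clock: 1.1
ee_pos: [0.469, 0.1491, 0.2354]
tool_rot: [0.841, 0.541, -0.003, -0.0]
ft_force: [-0.2, -0.4, -0.3]
width: 1.0
```

```bash
cat > rel.py <<'E'
import sys
from h import *
from scipy.spatial.transform import Rotation as Ro
s=bot.get_state();R=Ro.from_quat(s['tool_rot'])
T=np.array([float(x) for x in sys.argv[1:4]])
print('t',round(s['clock'],2),'ee',s['ee_pos'].round(4),'units',(R.inv().apply(T-s['ee_pos'])/.03).round(2),'xaxis yaw',np.degrees(np.arctan2(*R.as_matrix()[[1,0],0])).round(2),'tilt',np.degrees(np.arccos(-R.as_matrix()[2,2])).round(2),'F',s['ft_force'].round(1),'M',s['moment'].round(2),'w',round(s['width'],3),'j6',s['joint_pos'][5].round(2))
E
python3 rel.py .5328 .0243 .158
```

```text
t 1.1 ee [0.469  0.1491 0.2354] units [-2.89  3.67  2.58] xaxis yaw 65.49 tilt 0.31 F [-0.2 -0.4 -0.3] M [ 0.1  -0.03 -0.01] w 1.0 j6 -0.97
```

Call:
{"name": "step_arm", "arguments": {"plan": [[[-0.74, 0.93, 0, 0, 1], [-0.74, 0.93, 0, 0, 1], [-0.74, 0.93, 0, 0, 1], [-0.6, 0.8, 0, 0, 1], [0, 0, 0, 0, 1], [0, 0, 0, 0, 1]]]}}

```text
clock: 1.6
ee_pos: [0.5358, 0.0137, 0.2342]
tool_rot: [0.843, 0.538, -0.004, -0.0]
ft_force: [0.0, -0.4, 0.0]
width: 1.0
```

```bash
python3 rel.py .5328 .0243 .158
```

```text
t 1.6 ee [0.5358 0.0137 0.2342] units [ 0.29 -0.23  2.54] xaxis yaw 65.07 tilt 0.4 F [ 0.  -0.4  0. ] M [ 0.04  0.08 -0.03] w 1.0 j6 -1.23
```

Call:
{"name": "step_arm", "arguments": {"plan": [[[0.28, -0.23, 0, 0, 1], [0, 0, 0, 0, 1], [0, 0, 0.5, 0, 1], [0, 0, 0, 0, 1]]]}}

```text
clock: 1.93
ee_pos: [0.5313, 0.0275, 0.2186]
tool_rot: [0.843, 0.539, -0.004, -0.001]
ft_force: [-0.2, -0.0, -0.3]
width: 1.0
```

```bash
python3 rel.py .5328 .0243 .158; python3 - <<'E'
from h import *
p,D=grab_frame("scene"); cv2.imwrite("pics/s1.png",cv2.resize(p[110:280,180:340,::-1],(560,595),interpolation=cv2.INTER_CUBIC))
E
```

```text
t 1.93 ee [0.5313 0.0275 0.2186] units [-0.06  0.1   2.02] xaxis yaw 65.16 tilt 0.45 F [-0.2 -0.  -0.3] M [ 0.02 -0.03 -0.05] w 1.0 j6 -1.21
```

View pics/s1.png

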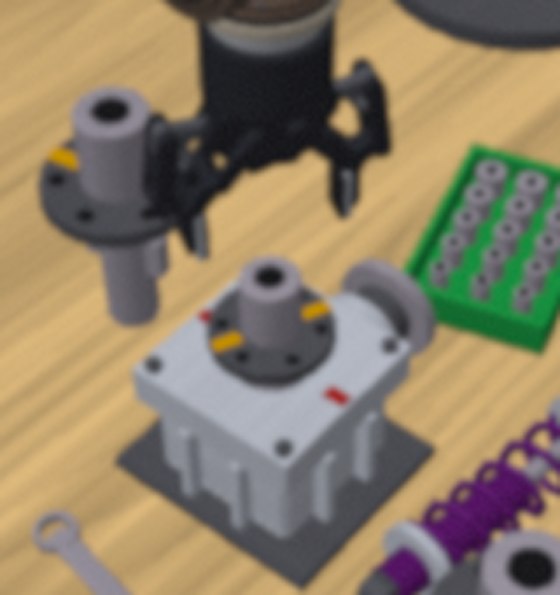

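The crop shows the open fingertips at (195,250) and (345,210), straddling the hub at (270,275). Descending.

Call:
{"name": "step_arm", "arguments": {"plan": [[[-0.06, 0.09, 0.4, 0, 1], [0, 0, 0.5, 0, 1], [0, 0, 0.5, 0, 1], [0, 0, 0.4, 0, 1], [0, 0, 0, 0, 1]]]}}

```text
clock: 2.4
ee_pos: [0.534, 0.0285, 0.1687]
tool_rot: [0.841, 0.541, -0.001, 0.002]
ft_force: [-0.4, -0.7, -0.3]
width: 0.998
```

```bash
python3 rel.py .5328 .0243 .158
```

```text
t 2.4 ee [0.534  0.0285 0.1687] units [-0.14  0.02  0.36] xaxis yaw 65.55 tilt 0.2 F [-0.4 -0.7 -0.3] M [0.01 0.02 0.05] w 0.998 j6 -1.21
```

Call:
{"name": "step_arm", "arguments": {"plan": [[[-0.14, 0.02, 0.34, 0, 1], [0, 0, 0, 0, 1], [0, 0, 0, 0, 1]]]}}

```text
clock: 2.65
ee_pos: [0.5334, 0.026, 0.161]
tool_rot: [0.84, 0.542, -0.0, 0.002]
ft_force: [-0.3, -0.6, -0.2]
width: 1.0
```

```bash
python3 rel.py .5328 .0243 .158
```

```text
t 2.65 ee [0.5334 0.026  0.161 ] units [-0.06  0.01  0.1 ] xaxis yaw 65.7 tilt 0.23 F [-0.3 -0.6 -0.2] M [ 0.04  0.02 -0.04] w 1.0 j6 -1.22
```

Fine adjustment, then close with a light grip.

Call:
{"name": "step_arm", "arguments": {"plan": [[[-0.06, 0.01, 0.1, 0, 1], [0, 0, 0, 0, 0.3], [0, 0, 0, 0, 0], [0, 0, 0, 0, -0.3], [0, 0, 0, 0, -1], [0, 0, 0, 0, -1], [0, 0, 0, 0, -1], [0, 0, 0, 0, -1]]], "force": 30}}

```text
clock: 3.32
ee_pos: [0.5339, 0.0248, 0.1614]
tool_rot: [0.84, 0.543, 0.002, 0.003]
ft_force: [0.1, -0.1, -0.4]
width: 0.463
```

```bash
python3 rel.py .5328 .0243 .158
```

```text
t 3.32 ee [0.5339 0.0248 0.1614] units [-0.03 -0.03  0.11] xaxis yaw 65.74 tilt 0.42 F [ 0.1 -0.1 -0.4] M [ 0.   -0.09 -0.02] w 0.463 j6 -1.22
```

Gripped at 0.463 (39.4 mm, the hub is 40). Turning clockwise by about 50° first.

Call:
{"name": "step_arm", "arguments": {"plan": [[[0, 0, 0, 1, -1], [0, 0, 0, 1, -1], [0, 0, 0, 1, -1], [0, 0, 0, 1, -1], [0, 0, 0, 1, -1], [0, 0, 0, 1, -1], [0, 0, 0, 1, -1], [0, 0, 0, 1, -1], [0, 0, 0, 1, -1], [0, 0, 0, 1, -1], [0, 0, 0, 0, -1]]]}}

```text
clock: 4.23
ee_pos: [0.5322, 0.0242, 0.1612]
tool_rot: [0.993, 0.117, 0.0, 0.003]
ft_force: [0.0, -0.8, -0.2]
width: 0.457
```

```bash
python3 rel.py .5328 .0243 .158; python3 - <<'E'
from h import *
p,D=grab_frame("scene"); cv2.imwrite("pics/s2.png",cv2.resize(p[110:280,180:340,::-1],(560,595),interpolation=cv2.INTER_CUBIC))
np.savez("pics/s2.npz",p=p,D=D)
E
```

```text
t 4.23 ee [0.5322 0.0242 0.1612] units [0.02 0.   0.11] xaxis yaw 13.46 tilt 0.32 F [ 0.  -0.8 -0.2] M [-0.09 -0.09 -0.02] w 0.457 j6 -0.31
```

View pics/s2.png

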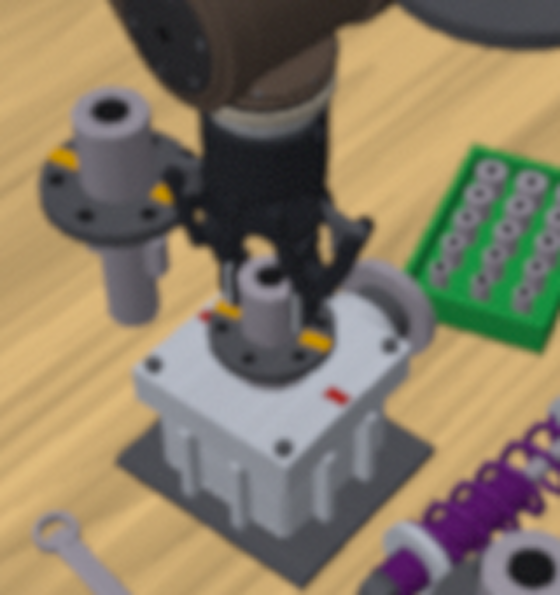

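The axle turned with the grip: the yellow marks are now at crop (228,308) and (316,342), and the flange is still proud. Measuring the angle left.

```bash
cat > yel.py <<'E'
import sys
from h import *
z=float(sys.argv[1]); f=np.load(sys.argv[2]); p=f['p'];n=sys.argv[3]
box=(205,310,170,275) if n=='scene' else (225,325,200,280)
H,S,V=cv2.split(cv2.cvtColor(p,cv2.COLOR_RGB2HSV));m=np.zeros(H.shape,bool);m[box[2]:box[3],box[0]:box[1]]=1
def pts(mk,z):
    k,l,st,c=cv2.connectedComponentsWithStats((mk&m).astype(np.uint8));q=[]
    for i in range(1,k):
        if st[i,4]>=5:
            q.append(onplane(n,c[i],z)[0]);vs,us=np.where(l==i);print(st[i,4],c[i].round(1),q[-1].round(4),'depth z',np.median(cloud(n,np.c_[us,vs],f['D'])[:,2]).round(4))
    if len(q)==2: d=q[1]-q[0];print('yaw',(np.degrees(np.arctan2(d[1],d[0]))%180).round(1))
pts((H>14)&(H<32)&(S>150),z);pts(((H<8)|(H>172))&(S>130),.11)
E
python3 yel.py .14 pics/s2.npz scene
```

```text
20 [244.6 198.2] [0.5033 0.0158 0.14  ] depth z 0.1403
33 [270.  207.1] [0.5639 0.0342 0.14  ] depth z 0.1413
yaw 16.9
9 [276.  222.9] [0.5878 0.028  0.11  ] depth z 0.112
```

Call:
{"name": "step_arm", "arguments": {"plan": [[[0, 0, 0, 0.9, -1], [0, 0, 0, 0.9, -1], [0, 0, 0, 0.8, -1], [0, 0, 0, 0, -1], [0, 0, 0, 0, -1]]]}}

```text
clock: 4.7
ee_pos: [0.5315, 0.0241, 0.1597]
tool_rot: [1.0, 0.011, -0.001, 0.003]
ft_force: [1.6, -0.4, -6.4]
width: 0.454
```

```bash
python3 rel.py .5328 .0243 .158;  python3 - <<'E'
from h import *
p,D=grab_frame("scene"); np.savez("pics/s3.npz",p=p,D=D)
E
python3 yel.py .14 pics/s3.npz scene
```

```text
t 4.7 ee [0.5315 0.0241 0.1597] units [ 0.04 -0.01  0.06] xaxis yaw 1.25 tilt 0.33 F [ 1.6 -0.4 -6.4] M [-0.21 -0.48 -0.08] w 0.454 j6 -0.09
10 [245.7 196.8] [0.502  0.0205 0.14  ] depth z 0.1405
35 [268.  209.3] [0.5651 0.0265 0.14  ] depth z 0.1389
yaw 5.4
9 [276.  222.9] [0.5878 0.028  0.11  ] depth z 0.1112
```

The wrist now reads -6.4 N, which is the axle's own weight hanging from the grip, so the keys are over the keyways. Lowering gently with a 1° trim.

Call:
{"name": "step_arm", "arguments": {"plan": [[[0, 0, 0.1, 0.2, -1], [0, 0, 0.15, 0, -1], [0, 0, 0.15, 0, -1], [0, 0, 0, 0, -1]]]}}

```text
clock: 5.08
ee_pos: [0.5314, 0.024, 0.1458]
tool_rot: [1.0, 0.005, -0.001, 0.003]
ft_force: [1.9, -1.0, -9.1]
width: 0.459
```

```bash
python3 rel.py .5325 .0243 .1405
```

```text
t 5.08 ee [0.5314 0.024  0.1458] units [ 0.04 -0.01  0.18] xaxis yaw 0.56 tilt 0.33 F [ 1.9 -1.  -9.1] M [-0.27 -0.51 -0.02] w 0.459 j6 -0.08
```

Call:
{"name": "step_arm", "arguments": {"plan": [[[0, 0, 0.1, 0, -1], [0, 0, 0.07, 0, -1], [0, 0, 0, 0, -1]]]}}

```text
clock: 5.33
ee_pos: [0.5313, 0.0239, 0.1413]
tool_rot: [1.0, 0.006, -0.001, 0.003]
ft_force: [2.1, -0.6, -7.8]
width: 0.458
```

```bash
python3 rel.py .5325 .0243 .1405;  python3 - <<'E'
from h import *
p,D=grab_frame("scene"); np.savez("pics/s4.npz",p=p,D=D)
cv2.imwrite("pics/s4.png",cv2.resize(p[110:280,180:340,::-1],(560,595),interpolation=cv2.INTER_CUBIC))
E
python3 yel.py .12 pics/s4.npz scene
```

```text
t 5.33 ee [0.5313 0.0239 0.1413] units [ 0.04 -0.01  0.03] xaxis yaw 0.64 tilt 0.34 F [ 2.1 -0.6 -7.8] M [-0.08 -0.36 -0.01] w 0.458 j6 -0.08
11 [245. 202.] [0.4986 0.0206 0.12  ] depth z 0.1214
36 [267.9 214.7] [0.5639 0.0274 0.12  ] depth z 0.1207
yaw 5.9
7 [239.7 200.7] [0.48   0.0215 0.11  ] depth z 0.1107
8 [275.8 222.9] [0.5874 0.0277 0.11  ] depth z 0.1113
yaw 3.3
```

View pics/s4.png

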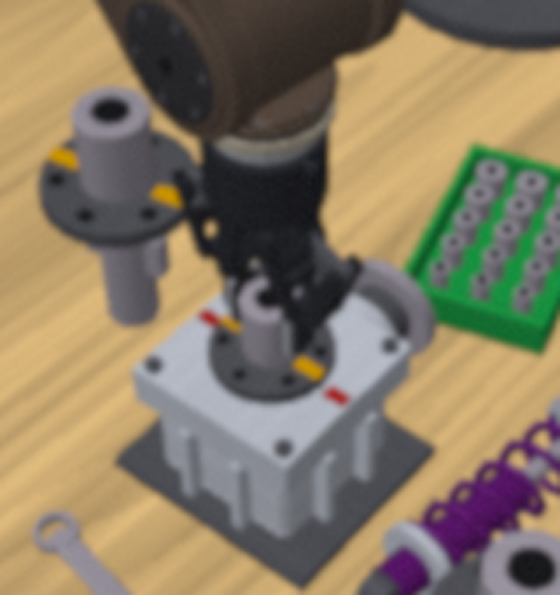

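The yellow marks at (310,370) and (230,325) are in line with the red ones, and the flange is almost on the face. The grip still carries the weight, so I'll lower the last millimetre or two until it is taken up.

Call:
{"name": "step_arm", "arguments": {"plan": [[[0, 0, 0.06, 0, -1], [0, 0, 0, 0, -1]]]}}

```text
clock: 5.55
ee_pos: [0.5312, 0.024, 0.1416]
tool_rot: [1.0, 0.006, -0.0, 0.003]
ft_force: [0.6, -1.1, -9.1]
width: 0.462
```

```bash
python3 rel.py .5325 .0243 .1405
```

```text
t 5.55 ee [0.5312 0.024  0.1416] units [ 0.04 -0.01  0.04] xaxis yaw 0.67 tilt 0.33 F [ 0.6 -1.1 -9.1] M [-0.16 -0.11 -0.02] w 0.462 j6 -0.08
```

Call:
{"name": "step_arm", "arguments": {"plan": [[[0, 0, 0.1, 0, -1], [0, 0, 0, 0, -1]]]}}

```text
clock: 5.72
ee_pos: [0.5313, 0.0241, 0.141]
tool_rot: [1.0, 0.006, 0.001, 0.003]
ft_force: [-0.3, -0.6, -7.8]
width: 0.46
```

```bash
python3 rel.py .5325 .0243 .1405
```

```text
t 5.72 ee [0.5313 0.0241 0.141 ] units [ 0.04 -0.01  0.02] xaxis yaw 0.69 tilt 0.35 F [-0.3 -0.6 -7.8] M [-0.11 -0.08 -0.02] w 0.46 j6 -0.08
```

Call:
{"name": "step_arm", "arguments": {"plan": [[[0, 0, 0.1, 0, -1], [0, 0, 0.1, 0, -1], [0, 0, 0.05, 0, -1]]]}}

```text
clock: 5.97
ee_pos: [0.5317, 0.0241, 0.1392]
tool_rot: [1.0, 0.007, 0.003, 0.003]
ft_force: [-3.7, -0.9, 4.3]
width: 0.456
```

```bash
python3 rel.py .5325 .0243 .1405
```

```text
t 5.97 ee [0.5317 0.0241 0.1392] units [ 0.03 -0.   -0.04] xaxis yaw 0.75 tilt 0.51 F [-3.7 -0.9  4.3] M [-0.22  0.57  0.  ] w 0.456 j6 -0.08
```

The vertical force has gone from -8 to +4 N, so the flange is seated on the face. Releasing slowly, in place.

Call:
{"name": "step_arm", "arguments": {"plan": [[[0, 0, 0, 0, -0.05], [0, 0, 0, 0, 0.1], [0, 0, 0, 0, 0.3], [0, 0, 0, 0, 0.6], [0, 0, 0, 0, 1], [0, 0, 0, 0, 1], [0, 0, 0, 0, 1], [0, 0, 0, 0, 1]]]}}

```text
clock: 6.63
ee_pos: [0.5324, 0.0244, 0.1387]
tool_rot: [1.0, 0.007, 0.004, 0.003]
ft_force: [-0.0, 0.3, 0.1]
width: 0.998
```

```bash
python3 rel.py .5328 .0243 .1405
```

```text
t 6.63 ee [0.5324 0.0244 0.1387] units [ 0.01  0.   -0.06] xaxis yaw 0.75 tilt 0.55 F [-0.   0.3  0.1] M [-0.01  0.03  0.03] w 0.998 j6 -0.08
```

Open and centred. Going straight up, then aside so the cameras can see.

Call:
{"name": "step_arm", "arguments": {"plan": [[[0, 0, -0.4, 0, 1], [0, 0, -0.6, 0, 1], [0, 0, -0.8, 0, 1], [0, 0, -0.8, 0, 1], [0, 0, -0.8, 0, 1], [0, 0, -0.8, 0, 1], [0, 0, -0.8, 0, 1], [0, 0, -0.8, 0, 1], [0, 0, 0, 0, 1]]]}}

```text
clock: 7.38
ee_pos: [0.5303, 0.0254, 0.3188]
tool_rot: [1.0, 0.006, 0.001, 0.003]
ft_force: [0.0, -0.7, -0.2]
width: 0.999
```

Call:
{"name": "step_arm", "arguments": {"plan": [[[0, -0.9, 0, 0, 1], [0, -0.9, 0, 0, 1], [0, -0.9, 0, 0, 1], [0, -0.9, 0, 0, 1], [0, -0.9, 0, 0, 1], [0, -0.9, 0, 0, 1], [0, -0.9, 0, 0, 1], [0, -0.9, 0, 0, 1], [0, -0.9, 0, 0, 1], [0, -0.9, 0, 0, 1], [0, 0, 0, 0, 1], [0, 0, 0, 0, 1]]]}}

```text
clock: 8.38
ee_pos: [0.5258, 0.3073, 0.3126]
tool_rot: [1.0, 0.005, 0.0, 0.004]
ft_force: [1.0, -0.2, 0.5]
width: 0.997
```

```bash
python3 rel.py .5328 .0243 .1405; python3 - <<'E'
from h import *
for n in("scene","top"):
    p,D=grab_frame(n); cv2.imwrite(f"pics/{n}9.png",p[...,::-1]); np.savez(f"pics/{n}9.npz",p=p,D=D)
    q=np.load(f"pics/{n}0.npz")
    c=p[170:275,205:310] if n=='scene' else p[190:290,225:325]
    cv2.imwrite(f"pics/{n}9c.png",cv2.resize(c[...,::-1],(500,500),interpolation=cv2.INTER_CUBIC))
E
for n in scene top; do echo $n; python3 yel.py .12 pics/${n}9.npz $n; done
```

```text
t 8.38 ee [0.5258 0.3073 0.3126] units [0.14 9.39 5.81] xaxis yaw 0.55 tilt 0.43 F [ 1.  -0.2  0.5] M [ 0.   -0.01  0.01] w 0.997 j6 0.42
scene
17 [246.1 201.6] [0.4997 0.0233 0.12  ] depth z 0.1202
34 [268.2 214.9] [0.5648 0.0274 0.12  ] depth z 0.1211
yaw 3.6
7 [239.7 200.7] [0.48   0.0215 0.11  ] depth z 0.1102
9 [276.  222.9] [0.5878 0.028  0.11  ] depth z 0.1107
yaw 3.4
top
17 [275.8 226.3] [0.5651 0.0277 0.12  ] depth z 0.1216
29 [276.9 250.1] [0.5004 0.0242 0.12  ] depth z 0.121
yaw 3.2
6 [275.7 219.2] [0.5863 0.0285 0.11  ] depth z 0.1113
7 [277.6 258.3] [0.4792 0.0223 0.11  ] depth z 0.1103
yaw 3.3
```

View pics/scene9c.png

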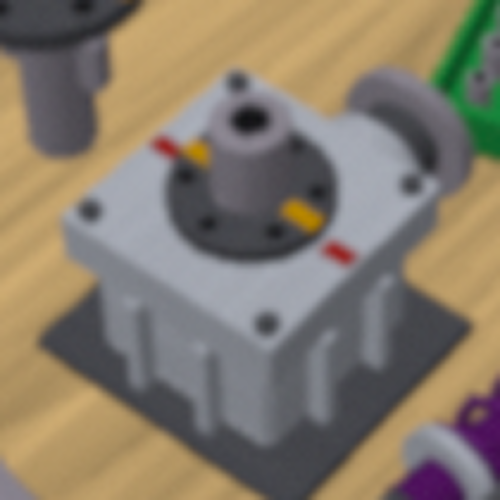

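View pics/top9.png

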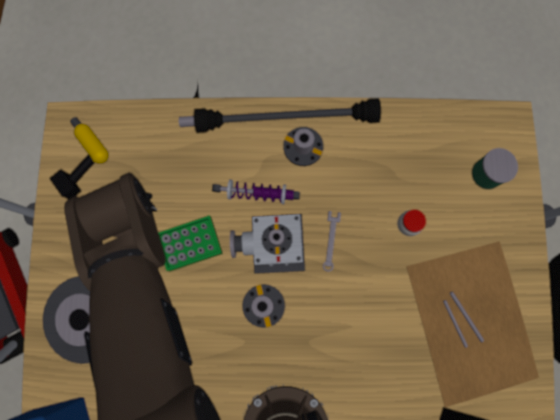

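The crop shows the flange on the face with yellow marks (195,152) and (302,215) in line with red marks (165,147) and (340,252). In the top view every bystander is where it was and the arm is clear. Handing in.

```bash
python3 - <<'E'
from h import *
print(bot.job_done())
E
```

```text
the job is handed in; nothing more can be done
None
```

The stub axle is fully home with its flange on the differential's face, and the gripper has let go. I handed the job in at about 8.5 s.

- **What I did:** I gripped the hub at 30 N and turned the axle about 65° clockwise. When its weight came onto the gripper, I lowered it about 20 mm until the face took the load, then opened and moved the arm away.
- **Alignment:** at the end the yellow marks read 3.6° (scene camera) and 3.2° (top camera), against 3.3–3.4° for the red ones.
- **Seating:** the yellow marks measured 0.120–0.122 m high, against an expected 0.120 m, and they started at about 0.140 m.
- **Bystanders:** nothing else on the bench has visibly moved in the top view; I compared this by eye only.
- **Disagreements:** while the fingers partly hid one mark, the axle's angle read 5–6°; this went away once the arm was clear. A couple of 2–3 mm downward moves barely moved the arm near the end, so I repeated them until the force showed contact.

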